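# Clamp the casting mould shut

### The arm

A 6-joint arm with a two-finger parallel gripper is mounted at the origin on the work surface. World frame = base frame: x ahead of the robot, y to its left, z up, the work surface at z = 0. Lengths are in m, angles in degrees, forces in N, time in s.
With the tool pointing down it reaches from about 0.4 to 0.825 m from the base axis. Payload 7 kg.
Tool frame: the origin (TCP) lies midway between the tips of the shut fingers; the grasp point (between the pads) lies 19 mm behind it; z points along the fingers, y is the line along which they close (so a half turn about z gives the same grasp; the last joint's range is limited). The gripper opens to 88 mm and grips with 3 to 60 N. Pads are 19 mm wide; open, the fingers measure 130 mm over their backs; the gripper's body (78 mm by 193 mm) begins 47 mm behind the grasp point.
Start: joints at [87.955, 20.546, 0.682, 0, -70.136, -16.507], TCP at [0.215, 0.64, 0.227] pointing down, gripper open.
Joint ranges: [-176.03, 176.03], [-82.01, 121.73], [-58.28, 71.71], [-173.87, 95.51], [-174.79, -0.11], [-173.66, 173.66]. Speed limits (degrees/s): [136.94, 136.94, 172.46, 180, 180, 180].

### API

Orientations are given as a 3x3 rotation matrix whose columns are the frame's x, y, z axes.
In Python, from rig import robot gives the robot as it stands. Calls block until the motion is done:
- robot.goto(position, orientation): joint-space move of the TCP to a pose.
- robot.servo_line(position, ori=None, speed=0.15): straight line of the TCP; ori=None keeps the orientation; speed is the mean speed in m/s.
- robot.movej(angles): joint-space move.
- robot.move_gripper(opening): opening from 0.0 (shut) to 1.0 (fully open); the grip force is fixed at half the most; returns when the fingers have stopped.
- robot.dwell(seconds).
- robot.ik(position, orientation): joint angles nearest the present ones, or None.
- robot.grab_frame(name): name is "scene" or "top" or "wrist"; returns (picture, depth): 420x560x3 uint8, red, green, blue; 420x560 float32, m along the optical axis (not along the pixel's ray), 0 where there is no reading.
- robot.camera_info(name): a dict with "vfov" (degrees; the focal length in pixels is half the picture's height over the tangent of half this angle, whatever the lens; pixels are square), "cx", "cy" (the principal point, pixels), "view" (4x4, takes a point from world to camera coordinates); the wrist camera has in their place "T_tool_cam" (4x4, takes a point from camera to tool coordinates, whose origin is the TCP and whose axes are the flange's). Camera axes: x right, y down, z forward; pixel columns grow to the right and rows downward; lengths in m; the calibration is good to about 2 mm. A picture is of the moment at which its call begins: read the wrist's pose just before it. camera_info takes no time and is no camera call.
A pose or a line that the arm cannot do raises robot.Unreachable and nothing moves.
- robot.job_done(): hands the job in; it is judged then, once.
Readings, each from a call of its own:
- robot.read_t(): time.
- robot.read_qpos(): joint angles.
- robot.read_qvel(): joint speeds.
- robot.read_effort(): joint torques, N m.
- robot.read_position(): TCP position.
- robot.read_tcp_rot(): TCP orientation.
- robot.read_force(): force on the tool from outside, world axes, zero at the start.
- robot.read_ft_torque(): the same for the moment, N m.
- robot.read_grip_width(): opening from 0.0 (shut) to 1.0 (fully open).
- robot.read_finger_force(): force on a finger pad.
Only numpy, scipy, OpenCV 4.12 (cv2) and the standard library are available. Lean on these libraries where they do the work, as an engineer would, in place of code of your own. Each camera call takes 0.05 s, during which the arm holds its last target. There are 200 camera calls.

### The job

Clamp the plaster casting mould shut: with its red lever still raised, crank the lever bolt in (clockwise seen from above) until it is snug on the mould, then fold the lever all the way down until it lies level. Do not over-tighten, the plaster cracks, and leave the glaze jar, the bowl and the brush where they are.

Things in the scene. Friction and masses are not known exactly. Their poses are not given: they have to be found in the camera images.
- frame: green steel mould clamp, fixed to the table. Origin: centre of its underside, straight below the bolt's axis; z up, y along the crossbar. Base 190 x 280 x 12 mm; posts at y = +-120 mm; crossbar 44 mm (x) x 260 mm (y), its top 144 mm above the table; brass threaded boss, radius 21 mm, at its middle, up to 150 mm.
- mould: white two-part plaster mould, 150 x 170 mm, fixed in the clamp under the crossbar, on which the bolt's steel foot (radius 22 mm, hidden under the crossbar) comes to bear. Origin: centre of its underside, 12 mm above the table. Its top lies 97 to 104 mm above the table: this differs from mould to mould and does not show in this pose.
- bolt: steel head of the vertical clamp bolt, already started in its thread: radius 18 mm, with two lugs that carry the lever (28 mm over both in y, up to 9 mm above the pivot). Origin at the lever's pivot on the bolt axis, 189 to 192 mm above the table at the start; z up, y along the pivot pin, x is the heading in which the lever points out; x and y turn with the bolt.
- pivot (a point): the bolt's origin. Cranking the raised lever clockwise seen from above screws the bolt in, 3 mm down per radian. It turns freely (under 2 N at the lever) until the sprung foot meets the mould after 0.5 to 3.7 rad, then ever harder, about 17 N more per radian. Snug: foot force about 40 N (20 to 60), felt as about 13 N (7 to 20) pushing the lever sideways 50 mm from the axis. It stays where left.
- lever (a joint): fold angle of the red lever: 0 raised (open, 50 degrees above level; 0 to 0.1 at the start), 0.873 folded down level, at its end stop. Folding works a cam that presses the foot harder, by about 50 N at the end of the stroke: on a snug bolt it takes about 0.6 N m at first and 1 N m at the end (13 N pressing down 80 mm from the pivot). It stays wherever it is left.
- lever_tip (a point): middle of the lever's free end, 95 mm from the pivot (61 mm out and 73 mm above it when raised). The lever is a straight red bar, 14 mm wide in the bolt's y and 16 mm thick.
- jar: bystander: small glaze jar with brass-coloured cap, radius 30 mm, 75 mm high, on the table beside the clamp. Origin: centre of its underside.
- bowl: bystander: unglazed bowl, rim radius 50 mm, 50 mm high, on the table beside the clamp. Origin: centre of its underside.
- brush: bystander: brush, 180 mm long, lying in front of the clamp. Origin: on its underside.

How it is judged:
By the outcome, as a careful person would: the job done as asked, in the order asked, and still so for the second after the job is handed in, with the robot touching nothing.
It also fails if it takes over 64 s, if anything falls off the work surface, if the arm or the gripper's body presses on something with over 40 N, if the wrist force passes 120 N, or if a joint passes its speed limit or range.

## Working session

There is one attempt and no reset: what is moved stays moved. The work goes in short steps, each a Python script; the robot and the scene stay as the last script left them, time stands still between calls to the robot, and variables do not carry over. Pictures are saved under pics/ and viewed, at most 10 in all, crops included, and the job is handed in when it is done.

```bash
ls; mkdir -p pics; cat > h.py <<'E'
import numpy as np, cv2
from rig import robot
def K(n):
    i=robot.camera_info(n); f=210/np.tan(np.radians(i["vfov"])/2); return f,i["cx"],i["cy"],i
def cloud(n):
    R=robot.read_tcp_rot(); p=np.array(robot.read_position())
    im,d=robot.grab_frame(n); f,cx,cy,i=K(n)
    v,u=np.mgrid[:420,:560]
    P=np.stack([(u-cx)/f*d,(v-cy)/f*d,d],-1)
    if n=="wrist":
        T=np.eye(4);T[:3,:3]=R;T[:3,3]=p;T=T@np.array(i["T_tool_cam"])
    else: T=np.linalg.inv(np.array(i["view"]))
    W=P@T[:3,:3].T+T[:3,3]; W[d==0]=np.nan
    return im,d,W
def save(im,n): cv2.imwrite("pics/"+n+".png",cv2.cvtColor(im,cv2.COLOR_RGB2BGR))
def redmask(im):
    h=cv2.cvtColor(im,cv2.COLOR_RGB2HSV)
    return ((h[...,0]<8)|(h[...,0]>172))&(h[...,1]>140)&(h[...,2]>60)
E
python3 - <<'E'
from h import *
for n in("scene","top"):
    im,d,W=cloud(n); save(im,n); np.save("/tmp/"+n,W)
    m=redmask(im); v,u=np.nonzero(m); print(n,m.sum(),u.min(),u.max(),v.min(),v.max(),np.array(robot.camera_info(n)["view"]).round(3).tolist())
    w=W[m]; w=w[~np.isnan(w[:,0])]; print(np.percentile(w,[1,10,50,90,99],axis=0).round(4))
print(robot.read_t(),robot.read_tcp_rot(), robot.read_force())
print(robot.camera_info("wrist"))
im=[cv2.imread("pics/%s.png"%n) for n in("scene","top")]
cv2.imwrite("pics/both.png",cv2.resize(np.hstack(im),(800,300)))
E
```

```text
pics
scene 89 294 310 205 215 [[-0.408, 0.913, -0.01, 0.2], [0.769, 0.338, -0.542, -0.356], [-0.491, -0.229, -0.84, 1.59], [0.0, 0.0, 0.0, 1.0]]
[[0.55   0.0962 0.1934]
 [0.5586 0.1014 0.2122]
 [0.602  0.1081 0.2555]
 [0.6156 0.113  0.2652]
 [0.6182 0.1147 0.2699]]
top 232 251 256 174 216 [[-0.005, -1.0, -0.024, 0.059], [-0.985, 0.009, -0.171, 0.59], [0.171, 0.023, -0.985, 1.072], [0.0, 0.0, 0.0, 1.0]]
[[0.5386 0.1    0.1936]
 [0.5463 0.1022 0.2015]
 [0.5757 0.1072 0.2348]
 [0.6056 0.1124 0.263 ]
 [0.6154 0.1142 0.2682]]
0.1 [[ 9.48004921e-01 -3.18255473e-01 -3.51274154e-04]
 [-3.18255637e-01 -9.48003779e-01 -1.47782292e-03]
 [ 1.37316007e-04  1.51277838e-03 -9.99998846e-01]] [-0.13963044  1.49797907 -0.00775227]
{'vfov': 62.9977255828454, 'cx': 285.6509055420853, 'cy': 205.2494447135268, 'T_tool_cam': array([[-5.47877006e-04, -9.61319149e-01, -2.75436370e-01,
         7.36866615e-02],
       [ 9.99999738e-01, -6.57285075e-04,  3.04912046e-04,
         7.78591202e-04],
       [-4.74158004e-04, -2.75436131e-01,  9.61319257e-01,
        -1.59252475e-01],
       [ 0.00000000e+00,  0.00000000e+00,  0.00000000e+00,
         1.00000000e+00]])}
```

View pics/top.png

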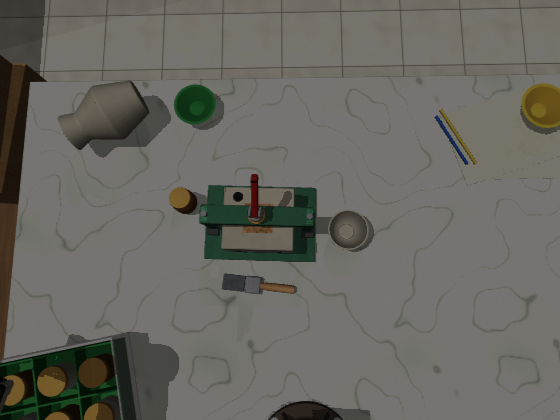

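View pics/scene.png

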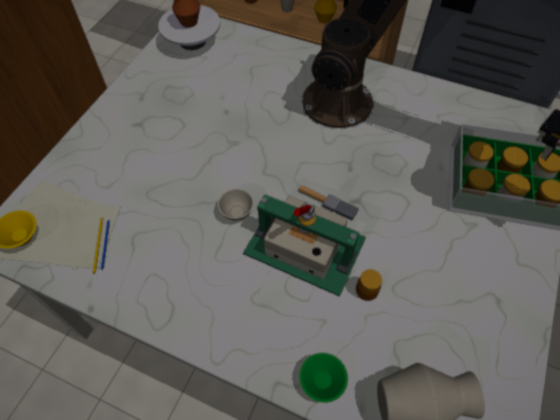

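The top view shows the red lever at about (254,174)–(254,216), pointing away from the robot, with the crossbar centre near (258,215). The jar is at (183,200), the bowl at (349,230) and the brush at (258,284). The scene view agrees. Next I measure the crossbar and the lever, then look from the wrist.

```bash
cat >> h.py <<'E'
def measure(im,W,tag):
    h=cv2.cvtColor(im,cv2.COLOR_RGB2HSV)
    g=(h[...,0]>60)&(h[...,0]<95)&(h[...,1]>100)&(abs(W[...,2]-.144)<.007)&(np.hypot(W[...,0]-.55,W[...,1]-.107)<.2)
    p=W[g]
    if len(p)>50: print(tag,"bar",cv2.minAreaRect((p[:,:2]*1000).astype(np.float32)),np.median(p[:,2]),len(p))
    w=W[redmask(im)]; w=w[(~np.isnan(w[:,0]))&(np.hypot(w[:,0]-.57,w[:,1]-.107)<.08)&(w[:,2]>.17)]
    c=w.mean(0); v=np.linalg.svd(w-c)[2][0]; v*=np.sign(v[2]); s=(w-c)@v
    print(tag,"lever c",c.round(4),"dir",v.round(3),"head",np.degrees(np.arctan2(v[1],v[0])).round(1),"elev",np.degrees(np.arcsin(v[2])).round(1),"tip",(c+v*s.max()).round(4),"base",(c+v*s.min()).round(4))
E
python3 - <<'E'
from h import *
for n in("scene","top"):
    im,d,W=cloud(n); measure(im,W,n)
R=np.array([[0,1,0],[1,0,0],[0,0,-1.]])
for s in(1,-1):
    for yaw in range(0,-300,-40):   # candidate tool: y tangential at heading yaw
        a=np.radians(yaw);x=np.array([np.cos(a),np.sin(a),0])*s;z=np.array([0,0,-1.]);Rt=np.c_[x,np.cross(z,x),z]
        q=robot.ik(np.array([.54,.107,.225])+.05*x*s,Rt); print(s,yaw,None if q is None else np.round(q,0))
a=0;R=np.c_[[1,0,0],[0,-1,0],[0,0,-1]]
robot.goto([.50,.107,.40],R); im,d,W=cloud("wrist"); save(im,"w1"); measure(im,W,"wrist"); print(robot.read_t(),robot.read_qpos())
E
```

```text
scene bar ((553.2295532226562, 109.93365478515625), (257.1742248535156, 42.40652084350586), 88.03622436523438) 0.14364926441867598 1170
scene lever c [0.593  0.1077 0.2453] dir [ 0.727 -0.092  0.68 ] head -7.2 elev 42.9 tip [0.6149 0.1049 0.2658] base [0.547  0.1135 0.2023]
top bar ((547.3558959960938, 108.5196304321289), (257.7540588378906, 44.24956130981445), 88.22232055664062) 0.14410049807130632 1767
top lever c [0.5759 0.1072 0.2331] dir [ 0.694 -0.05   0.718] head -4.1 elev 45.9 tip [0.6088 0.1048 0.2672] base [0.5378 0.11   0.1937]
1 0 [ 29.  14.  -9.   0. -67.  61.]
1 -40 [ 27.  12. -11.   0. -67.  23.]
1 -80 [ 26.   9. -15.   0. -66. -16.]
1 -120 [ 29.   6. -19.   0. -65. -59.]
1 -160 [  33.    4.  -21.    0.  -65. -103.]
1 -200 [  36.    5.  -20.    0.  -65. -146.]
1 -240 [ 37.   8. -17.   0. -66. 173.]
1 -280 [ 36.  11. -13.   0. -66. 134.]
-1 0 [  29.   14.   -9.    0.  -67. -119.]
-1 -40 [  27.   12.  -11.    0.  -67. -157.]
-1 -80 [ 26.   9. -15.   0. -66. 164.]
-1 -120 [ 29.   6. -19.   0. -65. 121.]
-1 -160 [ 33.   4. -21.   0. -65.  77.]
-1 -200 [ 36.   5. -20.   0. -65.  34.]
-1 -240 [ 37.   8. -17.   0. -66.  -7.]
-1 -280 [ 36.  11. -13.   0. -66. -46.]
wrist bar ((547.9002075195312, 107.41682434082031), (256.90960693359375, 43.93143844604492), 87.99307250976562) 0.14519317447659588 6440
wrist lever c [0.5808 0.1056 0.2387] dir [ 0.701 -0.052  0.711] head -4.2 elev 45.4 tip [0.6092 0.1035 0.2677] base [0.5361 0.1089 0.1934]
2.5 [ 3.41688599e+01  1.08329261e+00 -1.71811229e+00 -7.25313894e-03
 -8.72399457e+01  5.58753529e+01]
```

View pics/w1.png

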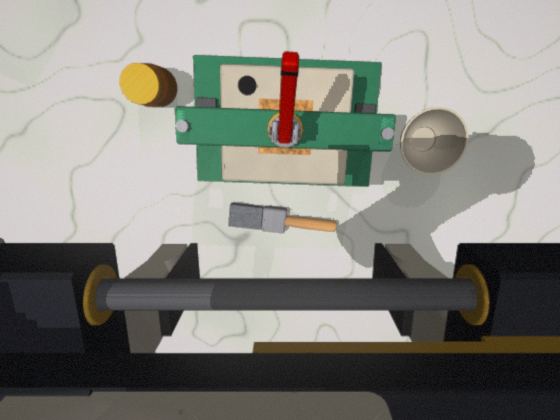

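The wrist view shows the lever running from (286,135) to (290,55), square over the crossbar and clear of everything else. The bolt axis is at about (0.548, 0.108) and the lever heading is -4.2°. I'll straddle the lever with the fingers slightly open and crank while watching the tangential force.

```bash
cat >> h.py <<'E'
C=np.array([.548,.108]); H0=np.radians(-4.2); Z0=.227
def pose(h,s=1,r=.05,z=None):
    u=np.array([np.cos(h),np.sin(h),0]); x=u*s; zz=np.array([0,0,-1.])
    p=np.r_[C+r*u[:2], Z0-.003*(H0-h) if z is None else z]
    return p,np.c_[x,np.cross(zz,x),zz]
def force(n=5):
    f=[]
    for _ in range(n): f.append(robot.read_force()); robot.dwell(.01)
    return np.mean(f,0)
def ft(h,b):
    f=force()-b   # reaction on tool opposes clockwise motion: +heading tangential
    return f@[-np.sin(h),np.cos(h),0], f@[np.cos(h),np.sin(h),0], f[2]
E
python3 - <<'E'
from h import *; import json
p,R=pose(H0,z=.33)
robot.goto(p,R); robot.move_gripper(.33); print(robot.read_grip_width())
robot.dwell(.3); b=force(10); print("bias",b)
p,R=pose(H0); robot.servo_line(p,R,.08); robot.move_gripper(.25); print("down",(force()-b).round(2),robot.read_t())
h=H0
while h>H0-3.7:
    h-=.1; p,R=pose(h); robot.servo_line(p,R,.06)
    f=ft(h,b); print(round(H0-h,2),np.round(f,1),end=" | ")
    if f[0]>5.5: break
print(); print(robot.read_t(),robot.read_qpos())
json.dump(dict(h=h,b=b.tolist()),open("st.json","w"))
robot.dwell(.05)
im,d,W=cloud("wrist"); save(im,"w2"); im,d,W=cloud("top"); measure(im,W,"top")
E
```

```text
0.33074404389332424
bias [-0.05749925  0.01913483 -0.1777418 ]
down [-0.28 -0.35  0.02] 6.4167
0.1 [ 0.3 -0.1  0.4] | 0.2 [-0.1 -0.2  0. ] | 0.3 [-0.5  0.1  0.2] | 0.4 [0.4 0.3 0.2] | 0.5 [-0.   0.1  0.3] | 0.6 [0.2 0.1 0.3] | 0.7 [0.4 0.6 0.1] | 0.8 [0.2 0.3 0.4] | 0.9 [ 0.2  0.2 -0.3] | 1.0 [0.1 0.4 0.3] | 1.1 [-0.1 -0.4  0.5] | 1.2 [-0.1 -0.4  0.2] | 1.3 [ 0.1 -0.2 -0.4] | 1.4 [0.4 0.  0.3] | 1.5 [0.2 0.9 0.2] | 1.6 [-0.2 -0.3  0.7] | 1.7 [0.4 0.  0.4] | 1.8 [ 0.1 -0.3  0.3] | 1.9 [-0.  -0.2  0.1] | 2.0 [-0.1 -0.   0.2] | 2.1 [ 0.2 -0.3  0. ] | 2.2 [-0.  -0.2 -0.1] | 2.3 [-0.1  0.   0.1] | 2.4 [-0.3  0.   0.1] | 2.5 [0.2 0.3 0.1] | 2.6 [-0.2 -0.1  0.2] | 2.7 [ 0.   0.1 -0. ] | 2.8 [ 0.  -0.1 -0.1] | 2.9 [-0.2  0.1  0.4] | 3.0 [ 0.2 -0.   0.3] | 3.1 [ 0.5 -0.3  0.2] | 3.2 [ 0.5 -0.4  0.1] | 3.3 [-0.  -0.2  0.1] | 3.4 [ 0.3 -0.2  0.4] | 3.5 [ 0.  -0.3  0.6] | 3.6 [ 0.1 -0.1  0.4] | 3.7 [ 0.1  0.4 -0.2] | 
17.2083 [ 3.65388210e+01  6.90986320e+00 -1.89356386e+01 -5.91214256e-03
 -6.41496931e+01 -1.62435060e+02]
top bar ((545.1481323242188, 39.21438217163086), (118.68751525878906, 43.970130920410156), 88.45841217041016) 0.14405880988971964 884
top lever c [0.5549 0.1048 0.186 ] dir [-0.588  0.165  0.792] head 164.3 elev 52.4 tip [0.5521 0.1056 0.1898] base [0.5577 0.104  0.1823]
```

View pics/w2.png

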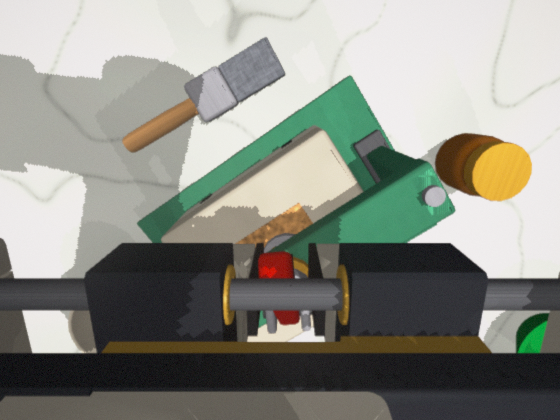

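The lever sits between the fingers at (277,285) and has followed through about 3.6 rad with no resistance yet. The last joint is near its range limit, so I'll lift off, flip the tool half a turn, measure the lever and re-straddle.

```bash
python3 - <<'E'
from h import *; import json
st=json.load(open("st.json")); h=st["h"]
robot.move_gripper(.33); p,R=pose(h,z=.34); robot.servo_line(p,R,.15)
p,R=pose(h,s=-1,z=.37); p[:2]=C+(p[:2]-C)*1.0
q=robot.ik(p,R); print(np.round(q)); robot.movej(q)
im,d,W=cloud("wrist"); save(im,"w3"); measure(im,W,"wrist")
im,d,W=cloud("top"); measure(im,W,"top"); print("cmd head",np.degrees(h)+360, robot.read_t())
im,d,W=cloud("scene"); measure(im,W,"scene")
E
```

```text
[ 174.  -81.   -4.   -0. -167. -120.]
wrist bar ((548.33837890625, 107.68148803710938), (257.44854736328125, 43.929161071777344), 87.8734359741211) 0.14517998858792197 7401
wrist lever c [0.5265 0.1212 0.2215] dir [-0.578  0.349  0.738] head 148.9 elev 47.5 tip [0.4979 0.1384 0.2581] base [0.5586 0.1018 0.1806]h.py:25: RuntimeWarning: Mean of empty slice.
  c=w.mean(0); v=np.linalg.svd(w-c)[2][0]; v*=np.sign(v[2]); s=(w-c)@v
  ret = um.true_divide(
Traceback (most recent call last):
  File "h.py", line 26, in measure
    print(tag,"lever c",c.round(4),"dir",v.round(3),"head",np.degrees(np.arctan2(v[1],v[0])).round(1),"elev",np.degrees(np.arcsin(v[2])).round(1),"tip",(c+v*s.max()).round(4),"base",(c+v*s.min()).round(4))
                                                                                                                                                             ~~~~~^^
ValueError: zero-size array to reduction operation maximum which has no identity
```

View pics/w3.png

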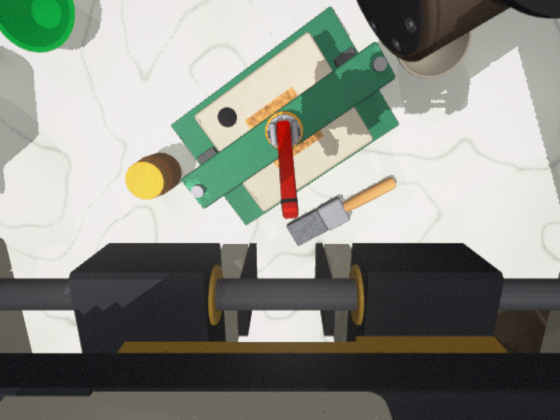

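The wrist view shows the lever from (283,125) to (290,212), still raised, heading 148.9°, so it has turned 3.61 rad. IK chose an odd arm branch for that move, so I return to the normal one and continue in small steps.

```bash
python3 - <<'E'
from h import *; import json
robot.movej([34.17,1.08,-1.72,0,-87.24,18]); print(robot.read_position(),robot.read_t())
h=np.radians(148.9-360)
p,R=pose(h,s=-1,z=.33); print(np.round(robot.ik(p,R)))
robot.goto(p,R); robot.dwell(.2); b=force(10)
p,R=pose(h,s=-1); robot.servo_line(p,R,.1); robot.move_gripper(.25); print("down",(force()-b).round(2),robot.read_t())
hs=h
while h>hs-1.1:
    h-=.05; p,R=pose(h,-1); robot.servo_line(p,R,.05)
    f0=(np.array(robot.read_force())-b)@[-np.sin(h),np.cos(h),0]; f=ft(h,b); print(round(H0-h,2),round(f0,1),np.round(f,1),end=" | ")
    if f[0]>9: break
print(); print(robot.read_t(),np.round(robot.read_qpos()))
json.dump(dict(h=h,b=b.tolist()),open("st.json","w"))
E
```

```text
[0.49971449 0.10804997 0.40048969] 24.2083
[ 36.   3.  -8.   0. -79.  23.]
down [ 0.28  0.24 -0.05] 26.6417
3.66 -0.3 [ 0.5  0.2 -0.3] | 3.71 -0.2 [0.4 0.4 0.2] | 3.76 1.3 [2.1 0.4 0.7] | 3.81 3.0 [3.1 0.6 1. ] | 3.86 3.2 [3.3 1.6 1.7] | 3.91 4.1 [3.7 2.  2.1] | 3.96 4.5 [4.4 2.6 1.6] | 4.01 5.3 [4.7 2.8 2.2] | 4.06 4.7 [5.1 2.4 2.4] | 4.11 5.8 [5.3 2.1 2.1] | 4.16 5.7 [6.1 2.  2.8] | 4.21 5.8 [6.4 2.7 3.3] | 4.26 7.2 [7.  2.3 3.5] | 4.31 7.9 [7.  3.  3.5] | 4.36 8.0 [7.7 3.  4.2] | 4.41 8.3 [8.1 3.1 4.5] | 4.46 8.8 [8.8 2.9 4.9] | 4.51 8.7 [8.7 3.3 4.5] | 4.56 9.4 [9.6 3.1 5.1] | 
32.1833 [ 36.  11. -14.  -0. -65. -31.]
```

```bash
python3 - <<'E'
from h import *; import json
st=json.load(open("st.json")); h=st["h"]; b=np.array(st["b"])
p,R=pose(h,-1); P=robot.read_position(); print((np.array(P)-p)*1000, np.degrees(np.arctan2(-(P[1]-C[1]),-(P[0]-C[0]))), np.degrees(h))
print((R.T@robot.read_tcp_rot()).round(3), robot.read_grip_width(), ft(h,b), robot.read_ft_torque())
im,d,W=cloud("wrist"); save(im,"w4")
w=W[redmask(im)]; w=w[(w[:,2]>.17)&(w[:,2]<.28)]; print(len(w))
c=w.mean(0); print(c, np.degrees(np.arctan2(c[1]-C[1],c[0]-C[0]))-360, w.max(0))
E
```

```text
[-0.93998597  0.59437332  0.06006791] -84.52371053663859 -265.530990537428
[[ 1.     0.002 -0.001]
 [-0.002  1.     0.001]
 [ 0.001 -0.001  1.   ]] 0.2525981454868693 (np.float64(9.591849758775567), np.float64(2.9392329697432062), np.float64(5.099690447059471)) [0.9182571  3.38882547 0.03987295]
4659
[0.54341589 0.13307005 0.21884215] -259.63781891484234 [0.55681663 0.17404283 0.25530915]
```

View pics/w4.png

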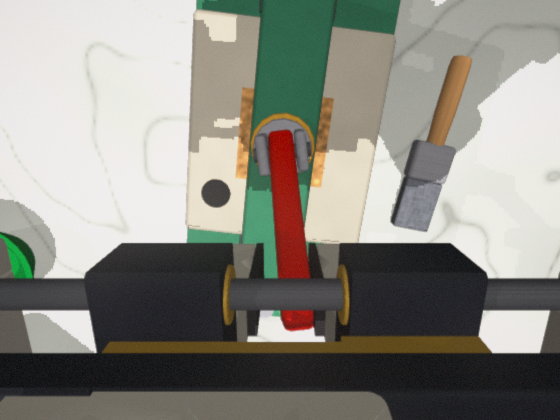

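The lever (280,135)–(300,325) is bearing on the trailing finger's outer edge, at about 60 mm radius. That makes the 9.6 N equivalent to about 11.5 N at 50 mm, and the bolt is about 0.75 rad past contact. I'll nudge it slightly further, then fold with shut fingers.

```bash
python3 - <<'E'
from h import *; import json
st=json.load(open("st.json")); h=st["h"]; b=np.array(st["b"])
h-=.05; p,R=pose(h,-1); robot.servo_line(p,R,.04); print(np.round(ft(h,b),1))
h+=.08; p,R=pose(h,-1); robot.servo_line(p,R,.04); robot.move_gripper(.33); print(np.round(ft(h,b),1))
p,R=pose(h,-1,z=.35); robot.servo_line(p,R,.15); robot.move_gripper(0)
im,d,W=cloud("wrist"); w=W[redmask(im)]; w=w[(w[:,2]>.16)&(w[:,2]<.29)&(np.hypot(*(w[:,:2]-C).T)<.08)]
c=w.mean(0); s=(w-c)@(v:=np.linalg.svd(w-c)[2][0]*np.sign(np.linalg.svd(w-c)[2][0][2]))
print(len(w),c,v,np.degrees(np.arctan2(v[1],v[0])),np.degrees(np.arcsin(v[2])),c+v*s.max(),c+v*s.min())
print(np.degrees(np.arctan2(c[1]-C[1],c[0]-C[0])),robot.read_t(),np.round(robot.read_qpos()))
E
```

```text
[9.6 3.3 5.3]
[-0.1 -0.1 -0.5]
1536 [0.54417513 0.13593762 0.22140365] [-0.10449942  0.6804373   0.72531714] 98.73108881766976 46.49523653062309 [0.53933363 0.16746256 0.25500789] [0.55039491 0.09543816 0.17823296]
97.79575837016355 35.075 [ 36.   7.  -1.  -0. -82. -30.]
```

The bolt is snug at 4.49 rad in total, with the lever still raised (elevation 46.5°, same as at the start). Now I fold it.

```bash
python3 - <<'E'
from h import *
h=np.radians(98.7); zp=.1905-.003*4.487; S=.07
_,R=pose(h,-1)
def P(a,dz=0):
    a=np.radians(a); r=S*np.cos(a)-.008*np.sin(a)
    return np.r_[C+r*np.array([np.cos(h),np.sin(h)]), zp+S*np.sin(a)+.008*np.cos(a)+dz]
robot.servo_line(P(50,.05),R,.15); robot.dwell(.2); b=force(10)
robot.servo_line(P(50,.015),R,.08)
for a in list(range(50,-1,-4))+[0]:
    robot.servo_line(P(a),R,.05); f=force(3)-b; print(a,f.round(1),end=" | ")
    if f[2]>40: break
p=P(a)
for k in range(8):
    if f[2]>26: break
    p[2]-=.001; robot.servo_line(p,R,.02); f=force(3)-b; print(k,f.round(1),end=" | ")
print(np.array(robot.read_position())-p)
robot.servo_line(p+[0,0,.16],R,.2)
back=p+[0,0,.22]; back[1]-=.10; back[0]-=.02
robot.servo_line(back,R,.25); print(robot.read_t())
im,d,W=cloud("wrist"); save(im,"w5")
for n in("top","scene"):
    im,d,W=cloud(n); w=W[redmask(im)]; w=w[(w[:,2]>.15)&(w[:,2]<.28)&(np.hypot(*(w[:,:2]-C).T)<.12)]; print(n,len(w), w.min(0) if len(w) else'', w.max(0) if len(w) else '')
E
```

```text
50 [ 0.4 -2.1  7.4] | 46 [ 1.  -3.8  7.7] | 42 [ 1.9 -4.8  7. ] | 38 [ 1.9 -5.6  6.8] | 34 [ 2.2 -5.5  6.5] | 30 [ 2.1 -6.7  5.8] | 26 [ 3.  -7.   5.8] | 22 [ 3.1 -8.   6. ] | 18 [ 2.8 -7.5  6.2] | 14 [ 2.9 -8.3  7.4] | 10 [ 2.1 -7.7  7. ] | 6 [ 1.5 -6.7  7.1] | 2 [ 2.2 -6.2  7.4] | 0 [-0.5 -7.4 14. ] | 0 [-2.8 -7.2 19.2] | 1 [-4.8 -7.7 23.6] | 2 [-6.8 -7.7 29. ] | [ 0.001735   -0.00119372  0.00454291]
42.975
top 101 [0.5288898  0.15555513 0.18218754] [0.54448732 0.20224309 0.19148219]
scene 250 [0.53126327 0.09913781 0.17490949] [0.55737083 0.20177964 0.19154115]
```

View pics/w5.png

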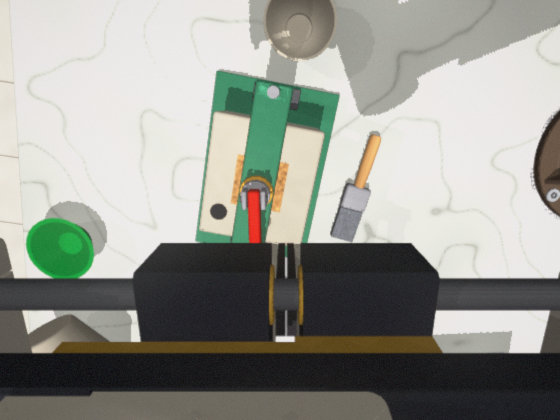

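The wrist view shows the lever apparently level at (252,195)–(258,240), partly hidden by the gripper. The force rise at the end looks like the end stop. I'll move aside and check the lever's level properly.

```bash
python3 - <<'E'
from h import *
R=np.array(robot.read_tcp_rot()); robot.goto([.50,-.0,.42],R); h=np.radians(98.7)
for n in("top","scene","wrist"):
    im,d,W=cloud(n); w=W[redmask(im)]; w=w[(w[:,2]>.15)&(w[:,2]<.28)&(np.hypot(*(w[:,:2]-C).T)<.12)]
    if len(w)<30: print(n,len(w)); continue
    r=(w[:,:2]-C)@[np.cos(h),np.sin(h)]
    z=[(round(x,3),np.round(np.percentile(w[(r>x)&(r<x+.015),2],[50,90]),4)) for x in np.arange(0,.09,.015) if ((r>x)&(r<x+.015)).sum()>3]
    c=w.mean(0); print(n,len(w),r.min(),r.max(),z,np.degrees(np.arctan2(c[1]-C[1],c[0]-C[0])))
    save(im,"f_"+n)
im=cv2.imread("pics/f_top.png"); cv2.imwrite("pics/crop.png",cv2.resize(im[150:310,160:390],(690,480)))
print(robot.read_t())
E
```

```text
top 0
scene 252 -0.009985902749914927 0.0942643920748041 [(np.float64(0.0), array([0.1869, 0.1899])), (np.float64(0.015), array([0.1853, 0.1882])), (np.float64(0.03), array([0.1856, 0.1889])), (np.float64(0.045), array([0.1849, 0.1884])), (np.float64(0.06), array([0.1856, 0.1878])), (np.float64(0.075), array([0.1865, 0.1888]))] 92.66514854418554
wrist 0[ WARN:0@4.616] global loadsave.cpp:275 findDecoder imread_('pics/f_top.png'): can't open/read file: check file path/integrity
Traceback (most recent call last):
TypeError: 'NoneType' object is not subscriptable
```

```bash
python3 -c "
from h import *
print(robot.read_t(),robot.read_force()); print(robot.job_done())"
```

```text
43.6917 [ 0.62979812  0.26253751 -0.6213732 ]
the job is handed in; nothing more can be done
None
```

I handed the job in at 43.7 s: the bolt is cranked in snug (I estimate about 12 N at 50 mm), the lever is folded to its stop and measures level, and the arm never went near the jar, bowl or brush.

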